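Shake the grinding rods out of a milling jar over a sieve

TASK

Empty the white milling jar: take it off the roller mill, turn it upside down over the large brass sieve and keep shaking it until it has stopped getting lighter and no grinding rod is left inside, all of them lying in the sieve. Do not let the jar touch the sieve or fall, then lay the empty jar back on the two rollers as it lay before, and leave the lid, the brown bottle and the brush where they are.

Things in the scene. Friction and masses are not known exactly. Their poses are not given: they have to be found in the camera images.
- jar: White porcelain milling jar, open, lying on the rollers; 92 mm long, body 62 mm in diameter with two black rubber bands (7 mm wide, flush, starting 10 and 58 mm from the closed end), neck 39 mm, rim 45 mm in diameter. Weighs 0.40 kg empty, give or take 3 %. Origin: its centre, on the axis, 46 mm from either end. x runs along the jar from closed end to mouth; z is up as it lies.
- jar_grip (a point): Where to grip the jar across its 62 mm diameter: on the axis between the bands, 16 mm behind the jar's origin, towards the closed end. The bare part runs from 13 mm behind this point to 28 mm in front; the bands are rubber and may be gripped too. Fingers that slant about 45 degrees, pointing down and towards the mouth, can later hold the jar mouth-down at the same slant, after half a turn about the fingers' own long axis.
- jar_mouth (a point): Centre of the jar's open end, 46 mm in front of the jar's origin. Behind it the neck (24 mm bore, 21 mm long) opens by a flat inner shoulder into the body (51 mm bore, 63 mm deep). Inside lie several loose steel rods, 15 mm thick, 54 mm long, 75 g each, not seen from outside.
- jar_floor (a point): Centre of the jar's inner floor, 38 mm behind its origin. In the upturned jar most rods stand on the inner shoulder and stay in. Brisk level shakes, 25 mm or more either way, first along one line, then across it, let them fall out one by one, in no fixed time; if they jam, tip the jar back up and over again. Only when the felt weight is down to the jar's own (0.40 kg) is it empty.
- roller_mill: Blue roller mill, fixed, off: frame 150 x 112 mm, 44 mm high; two black rollers (20 mm thick, 122 mm long, 44 mm apart, axes 28 mm up) that turn freely; a control box, 68 mm high with its knob, 75 to 127 mm along x. Origin: on the bench, midway between the rollers and their ends; x along the rollers to the box, z up. The jar lies on both, axis 62 mm up, along x, mouth to the box, centre within 8 mm of mid-length.
- sieve: Large round brass sieve standing on its steel pan, fixed to the bench: 208 mm across, open at the top, rim 74 mm above the bench, mesh 30 mm above the bench. Origin: centre of its underside, on the bench. The rods must fall into it and stay in it.
- jar_lid: The jar's white porcelain lid with a knob, loose, 49 mm across and 29 mm high, lying on the bench between robot, mill and sieve. Origin: centre of its underside. Not to be moved.
- amber_bottle: Brown bottle with a black cap and a label, 62 mm across, 114 mm high, standing behind mill and sieve. Origin: centre of its underside. Not to be moved.
- brush: Flat brush with a black handle, 178 mm long, lying on the bench on the right, in front of the sieve. Origin: centre of its underside. Not to be moved.

How it is judged:
By the outcome, as a careful person would: the job done as asked, in the order asked, and still so for the second after the job is handed in, with the robot touching nothing.
It also fails if it takes over 72 s, if anything falls off the work surface, if the arm or the gripper's body presses on something with over 40 N, if the wrist force passes 120 N, or if a joint passes its speed limit or range.

ROBOT

A 6-joint arm with a two-finger parallel gripper is mounted at the origin on a cart in front of the work surface, level with it; the furniture and walls round the work are solid. World frame = base frame: x ahead of the robot, y to its left, z up, the work surface at z = 0. Lengths are in mm, angles in rad, forces in N, time in s.
With the tool pointing down it reaches from about 350 to 975 mm from the base axis. Payload 7.1 kg.
Tool frame: the origin (TCP) lies on the front face of the gripper's body, between the roots of the fingers; the fingertips stand 80 mm ahead of it and the grasp point (between the pads) lies 61 mm ahead of it (env.tips_ahead is the distance from the TCP to the fingertips, in mm); z points along the fingers, y is the line along which they close (so a half turn about z gives the same grasp; the last joint's range is limited). The gripper opens to 88 mm and grips with 3 to 60 N. Pads are 20 mm wide; open, the fingers measure 115 mm over their backs; the gripper's body (75 mm by 178 mm) begins 61 mm behind the grasp point.
Start: joints at [1.103, 0.423, 1.63, -0, 1.089, -0.019], TCP at [271.146, 563.103, 302.675] pointing down, gripper open.
Joint ranges: [-3, 3], [-0.9, 2.11], [0.09, 2.58], [-1.31, 4.45], [0.11, 2.69], [-2.54, 2.54]. Speed limits (rad/s): [2.39, 2.39, 3.01, 3.14, 3.14, 3.14].

INTERFACE

Orientations are given as a unit quaternion [x, y, z, w].
In Python, from station import env, set_gripper, viewer, workorder gives the robot as it stands. Calls block until the motion is done:
- env.reach(position, orientation): joint-space move of the TCP to a pose.
- env.move_l(position, rot=None, rate=150, f_stop=None): straight line of the TCP; rot=None keeps the orientation; rate is the mean speed in mm/s. With f_stop (N) it stops when the force on the tool has changed by that much, and returns True; else False.
- env.move_joints(angles): joint-space move.
- set_gripper(opening): finger opening in mm; the grip force is fixed at half the most; returns when the fingers have stopped.
- env.hold(seconds).
- env.ik(position, orientation): joint angles nearest the present ones, or None.
- env.read_state(): the state.
- viewer.camera(name): name is "scene" or "top" or "wrist"; returns the picture (480x640x3 uint8, blue, green, red); there is no depth.
- viewer.camera_params(name): a dict with "fx", "fy", "cx", "cy" (pixels), "pose" (4x4, takes a point from camera to world coordinates); the wrist camera has in their place "tool_from_camera" (4x4, takes a point from camera to tool coordinates, whose origin is the TCP and whose axes are the flange's). Camera axes: x right, y up, looking along -z (the intrinsics and any distortion apply to the point x, -y, -z); pixel columns grow to the right and rows downward; lengths in mm; the calibration is good to about 2 mm. The wrist camera is an equidistant fisheye: a pixel r from the principal point sees the ray r / f radians off the axis. A picture is of the moment at which its call begins: read the wrist's pose just before it. camera_params takes no time and is no camera call.
A pose or a line that the arm cannot do raises env.IKError and nothing moves.
- workorder.sign_off(): hands the job in; it is judged then, once.
The state is a dict: "time_s": time; "qpos": joint angles; "dq": joint speeds; "tau": joint torques, N m; "tool_pos": TCP position; "orientation": TCP orientation; "force": force on the tool from outside, world axes, zero at the start; "wrist_torque": the same for the moment, N m; "width": finger opening in mm; "grip_force": force on a finger pad.
Only numpy, scipy, OpenCV 4.12 (cv2) and the standard library are available. Lean on these libraries where they do the work, as an engineer would, in place of code of your own. Each camera call takes 0.05 s, during which the arm holds its last target. There are 200 camera calls.

## Working session

There is one attempt and no reset: what is moved stays moved. The work goes in short steps, each a Python script; the robot and the scene stay as the last script left them, time stands still between calls to the robot, and variables do not carry over. Pictures are saved under pics/ and viewed, at most 10 in all, crops included, and the job is handed in when it is done.

```bash
ls; mkdir -p pics; python3 - <<'E'
from station import env,viewer
import cv2,numpy as np
np.set_printoptions(precision=3,suppress=True)
for n in("scene","top"):
    cv2.imwrite(f"pics/{n}0.png",viewer.camera(n)); p=viewer.camera_params(n); print(n,p)
print(viewer.camera_params("wrist")); print(env.read_state())
E
```

```text
pics
scene {'fx': 531.2976074584669, 'fy': 531.2976074584669, 'cx': 326.531519592335, 'cy': 244.3173392263333, 'pose': array([[   0.783,    0.423,   -0.457,   18.096],
       [  -0.622,    0.537,   -0.569, -553.206],
       [   0.005,    0.73 ,    0.684,  852.71 ],
       [   0.   ,    0.   ,    0.   ,    1.   ]])}
top {'fx': 545.4782968216789, 'fy': 545.4782968216789, 'cx': 310.44365969921387, 'cy': 248.71837924987602, 'pose': array([[   0.029,    0.992,   -0.125,  407.014],
       [  -0.999,    0.031,    0.014,  118.834],
       [   0.018,    0.125,    0.992, 1185.093],
       [   0.   ,    0.   ,    0.   ,    1.   ]])}
{'fx': 371.64829954431775, 'fy': 371.64829954431775, 'cx': 321.7813845689956, 'cy': 236.00890820248512, 'tool_from_camera': array([[ -0.001,   0.97 ,   0.243,  64.751],
       [  1.   ,   0.001,  -0.   ,  -0.92 ],
       [ -0.001,   0.243,  -0.97 , -81.63 ],
       [  0.   ,   0.   ,   0.   ,   1.   ]])}
{'time_s': 0.1, 'qpos': array([ 1.103,  0.424,  1.631,  0.   ,  1.089, -0.019]), 'dq': array([ 0.001, -0.001, -0.003,  0.   ,  0.   , -0.001]), 'tau': array([  0.001, -54.561, -27.433,   0.065,   0.019,  -0.   ]), 'tool_pos': array([270.963, 562.786, 301.993]), 'orientation': array([ 0.222,  0.975, -0.001, -0.   ]), 'force': array([-0.248, -0.453, -1.005]), 'wrist_torque': array([0.007, 0.008, 0.034]), 'grip_force': 0.0, 'width': 87.95777927979859}
```

View pics/top0.png

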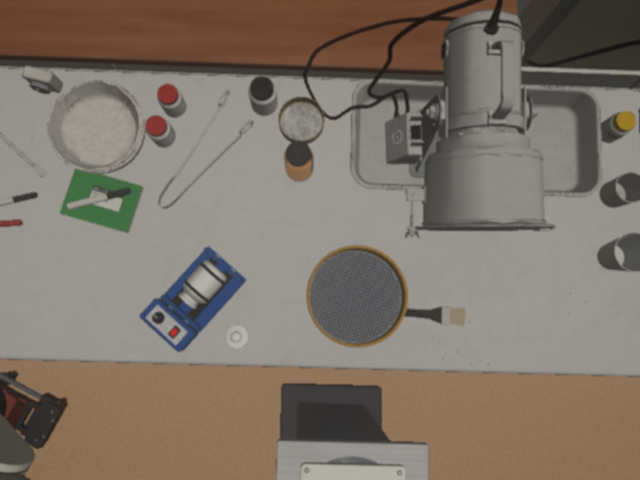

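View pics/scene0.png

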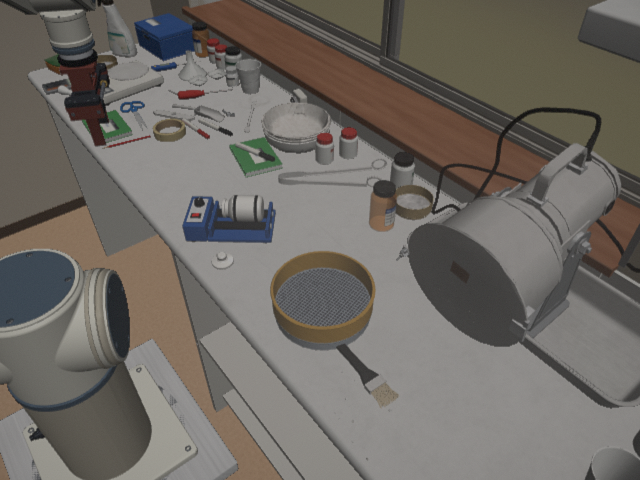

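Top view: mill centre about (193,298), with its box to the lower-left at (165,325). The jar is at (203,283) with its mouth to the box. Sieve at (357,297), lid (237,337), bottle (299,160), brush (435,315). The scene view agrees. Next I'll make coarse estimates, then take a close look with the wrist camera.

```bash
cat > h.py <<'E'
from station import env,set_gripper,viewer,workorder
import cv2,numpy as np
from scipy.spatial.transform import Rotation as R
np.set_printoptions(precision=3,suppress=True)
def rays(name,uv,state=None):
    p=viewer.camera_params(name); uv=np.atleast_2d(uv).astype(float)
    a=(uv-[p['cx'],p['cy']])/[p['fx'],p['fy']]
    if name=='wrist':
        r=np.linalg.norm(a,axis=1,keepdims=True); s=np.sin(r)/np.maximum(r,1e-9)
        d=np.c_[a*s,np.cos(r)]
        T=np.eye(4);T[:3,:3]=R.from_quat(state['orientation']).as_matrix();T[:3,3]=state['tool_pos']
        T=T@p['tool_from_camera']
    else: d=np.c_[a,np.ones(len(a))];T=p['pose']
    d=d*[1,-1,-1]
    return T[:3,3],d@T[:3,:3].T
def onz(name,uv,z,state=None):
    o,d=rays(name,uv,state); return o+d*((z-o[2])/d[:,2])[:,None]
def mask(img,lo,hi): return cv2.inRange(cv2.cvtColor(img,cv2.COLOR_BGR2HSV),lo,hi)
def big(m): return max(cv2.findContours(m,cv2.RETR_EXTERNAL,cv2.CHAIN_APPROX_NONE)[0],key=cv2.contourArea)[:,0]
def quat(z,y):
    z=np.array(z,float);z/=np.linalg.norm(z);y=np.array(y,float);y-=z*(y@z);y/=np.linalg.norm(y)
    return R.from_matrix(np.c_[np.cross(y,z),y,z]).as_quat()
E
python3 - <<'E'
from h import *
im=cv2.imread('pics/top0.png')
m=mask(im,(105,120,40),(130,255,255)); m[:, 260:]=0; m[:230]=0;m[365:]=0
c=big(cv2.morphologyEx(m,cv2.MORPH_CLOSE,np.ones((9,9))))
b=cv2.boxPoints(cv2.minAreaRect(c.astype(np.float32)));print(b);print(onz('top',b,44))
b=big(mask(im[230:360,290:415],(10,90,60),(28,255,255)))+[290,230]
P=onz('top',b,74)[:,:2];print('sieve',cv2.minEnclosingCircle(P.astype(np.float32)))
for n,uv,z in(('lid',(237,337),15),('bottle cap',(298,153),114),('brush',(435,315),5),('jartop',(203,283),85)):print(n,onz('top',uv,z))
im=cv2.imread('pics/scene0.png')
cv2.imwrite('pics/c.png',np.hstack([cv2.resize(im[180:255,170:290],(480,300),interpolation=2),]))
E
```

```text
[[140.  315. ]
 [209.5 245.5]
 [246.5 282.5]
 [177.  352. ]]
[[402.257 450.996  44.   ]
 [551.329 315.416  44.   ]
 [475.871 234.409  44.   ]
 [329.203 370.461  44.   ]]
sieve ((454.6133117675781, 5.128271102905273), 103.4311294555664)
lid [[361.886 252.405  15.   ]]
bottle cap [[736.544 134.691 114.   ]]
brush [[ 420.252 -170.224    5.   ]]
jartop [[469.798 317.447  85.   ]]
```

```bash
cat >> h.py <<'E'
Z=np.array([0,0,1.]); 
def dirs(yaw):
    d=np.array([np.cos(yaw),np.sin(yaw),0]); return d,np.cross(Z,d)
def slant(yaw,s):  # fingers down and along yaw; s=sign of tool y
    d,l=dirs(yaw); return quat(d-Z,s*l)
def tcp(g,q,ahead=61): return np.array(g)-ahead*R.from_quat(q).as_matrix()[:,2]
E
python3 - <<'E'
from h import *
yaw=np.arctan2(135.6,-149); d,l=dirs(yaw)
g=np.array([458.,325.4,67])-16*d
for s in(1,-1):
    q=slant(yaw,s); print(s,env.ik(tcp(g,q),q),env.ik(tcp(g,q,180),q), env.ik(tcp(g+120*Z,q),q), R.from_quat(q).as_matrix()[:,0])
for yy in np.deg2rad(range(-180,180,30)):
  for s in(1,-1):
    q=slant(yy,s); print(np.rad2deg(yy).round(),s,env.ik(tcp([455,5,200],q),q))
E
```

```text
1 [0.258 0.808 1.666 0.676 1.247 2.15 ] [0.156 0.733 1.547 0.589 1.446 2.21 ] [0.258 0.627 1.657 0.647 1.398 2.271] [ 0.523 -0.476 -0.707]
-1 [ 0.258  0.808  1.666  0.676  1.247 -0.991] [ 0.156  0.733  1.547  0.589  1.446 -0.931] [ 0.258  0.627  1.657  0.647  1.398 -0.871] [-0.523  0.476  0.707]
-180.0 1 [-0.01   0.626  1.619 -0.007  1.682  1.563]
-180.0 -1 [-0.01   0.626  1.619 -0.007  1.682 -1.579]
-150.0 1 [ 0.15   0.604  1.663 -0.261  1.622  1.287]
-150.0 -1 [ 0.15   0.604  1.663 -0.261  1.622 -1.855]
-120.0 1 [ 0.297  0.539  1.792 -0.507  1.458  1.05 ]
-120.0 -1 [ 0.297  0.539  1.792 -0.507  1.458 -2.091]
-90.0 1 [ 0.41   0.441  1.982 -0.764  1.216  0.871]
-90.0 -1 [ 0.41   0.441  1.982 -0.764  1.216 -2.27 ]
-60.0 1 [ 0.449  0.325  2.2   -1.092  0.918  0.759]
-60.0 -1 [ 0.449  0.325  2.2   -1.092  0.918 -2.383]
-30.0 1 None
-30.0 -1 None
0.0 1 [-0.028  0.154  2.491  3.073  0.29   1.617]
0.0 -1 [-0.028  0.154  2.491  3.073  0.29  -1.525]
30.0 1 [-0.38   0.208  2.406  1.61   0.589  2.363]
30.0 -1 [-0.38   0.208  2.406  1.61   0.589 -0.778]
60.0 1 [-0.487  0.32   2.21   1.072  0.935  2.365]
60.0 -1 [-0.487  0.32   2.21   1.072  0.935 -0.776]
90.0 1 [-0.439  0.437  1.991  0.748  1.227  2.252]
90.0 -1 [-0.439  0.437  1.991  0.748  1.227 -0.89 ]
120.0 1 [-0.321  0.535  1.799  0.492  1.464  2.074]
120.0 -1 [-0.321  0.535  1.799  0.492  1.464 -1.067]
150.0 1 [-0.172  0.602  1.667  0.246  1.625  1.838]
150.0 -1 [-0.172  0.602  1.667  0.246  1.625 -1.303]
```

```bash
python3 - <<'E'
from h import *
yaw=np.arctan2(135.6,-149); d,l=dirs(yaw)
g=np.array([458.,325.4,67])-16*d; q=slant(yaw,-1)
env.reach(tcp(g,q,200),q); set_gripper(76)
s=env.read_state(); im=viewer.camera('wrist'); cv2.imwrite('pics/w1.png',im)
np.save('w1.npy',np.r_[s['tool_pos'],s['orientation']]); print(s['time_s'],s['tool_pos'],tcp(g,q,200),s['width'],s['force'])
E
```

```text
2.0833 [574.239 219.931 208.566] [574.426 219.445 208.421] 75.71529106963936 [ 0.723 -0.027  0.083]
```

View pics/w1.png

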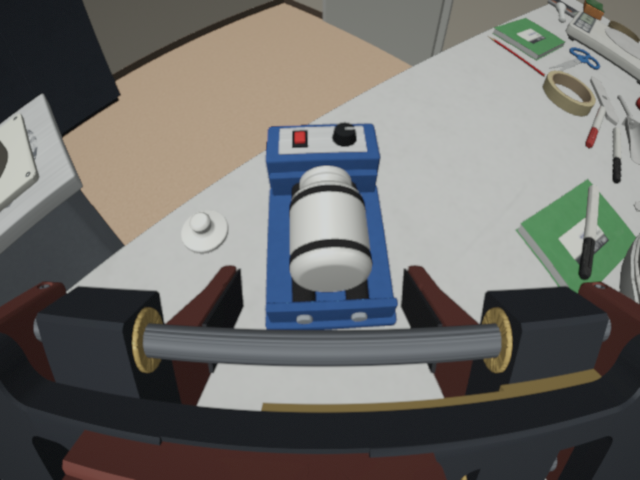

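The wrist view shows the jar body from columns 290–371. The bands run from (291,200) to (364,200) and from (290,250) to (370,250), the closed end is near row 288, and the box is at the top, so the mouth faces it. The jar is slightly right of the middle, so I'll measure the bands.

```bash
python3 - <<'E'
from h import *
im=cv2.imread('pics/w1.png'); a=np.load('w1.npy'); s=dict(tool_pos=a[:3],orientation=a[3:])
g=cv2.cvtColor(im,cv2.COLOR_BGR2GRAY)
wh=mask(im,(0,0,110),(180,70,255))
# white silhouette edges on rows between the bands
ax=[]
for r in(210,218,226,234,265):
    row=wh[r,270:395]; c=np.flatnonzero(row); 
    L,Rr=c.min()+270-.5,c.max()+270+.5
    o,D=rays('wrist',[[L,r],[Rr,r]],s); D/=np.linalg.norm(D,axis=1)[:,None]; m=D.sum(0)
    ax.append((o+m*(62-o[2])/m[2])[:2]); print(r,L,Rr,ax[-1])
ax=np.array(ax); v=ax[0]-ax[-1]; vx,vy,x0,y0=cv2.fitLine(ax.astype(np.float32),2,0,.01,.01).ravel()
yaw=np.arctan2(vy,vx) ; yaw=yaw if vy>0 else yaw+np.pi; print('yaw jar',np.rad2deg(yaw))
d=np.array([np.cos(yaw),np.sin(yaw)]);p0=np.array([x0,y0])
# bands: dark rows on columns near the middle
for c in(325,329,333):
    col=g[170:300,c]; k=np.flatnonzero(col<70)+170; print(c,k)
    for grp,off in zip(np.split(k,np.flatnonzero(np.diff(k)>3)+1),(15.5,-32.5)):
        P=onz('wrist',[c,grp.mean()],93,s)[0]; t=(P[:2]-p0)@d
        print('centre from band',p0+d*(t-off), 'lat',np.cross(d,P[:2]-p0))
# mill edges
m=mask(im,(105,120,30),(130,255,255));m[:,:240]=0;m[:,410:]=0;m[330:]=0
for r in(200,230,260,290):
    c=np.flatnonzero(m[r]);P=onz('wrist',[[c.min(),r],[c.max(),r]],44,s);print(r,P[:,:2].ravel(),P[:,:2].mean(0))
E
```

```text
210 289.5 394.5 [464.832 341.459]
218 289.5 394.5 [470.576 335.912]
226 289.5 394.5 [476.16  330.527]
234 289.5 394.5 [481.594 325.293]
265 289.5 394.5 [501.439 306.243]
yaw jar 136.1156
325 [186 187 188 189 190 240 241 242 243 244 245 246]
centre from band [477.472 329.28 ] lat 14.190149314407083
centre from band [477.198 329.543] lat 13.090615768301959
329 [186 187 188 189 240 241 242 243 244 245]
centre from band [477.06  329.676] lat 11.192046512151833
centre from band [476.859 329.869] lat 10.371573489859033
333 [186 187 188 189 190 240 241 242 243 244 245]
centre from band [477.339 329.407] lat 8.176771027179583
centre from band [476.804 329.922] lat 7.6421072590984185
200 [404.699 310.387 469.761 382.058] [437.23  346.223]
230 [429.398 290.056 494.596 361.828] [461.997 325.942]
260 [451.599 271.534 517.253 343.666] [484.426 307.6  ]
290 [471.901 254.358 537.74  326.492] [504.821 290.425]<stdin>:20: DeprecationWarning: Arrays of 2-dimensional vectors are deprecated. Use arrays of 3-dimensional vectors instead. (deprecated in NumPy 2.0)
```

```bash
python3 - <<'E' 2>/dev/null
from h import *
im=cv2.imread('pics/w1.png'); a=np.load('w1.npy'); s=dict(tool_pos=a[:3],orientation=a[3:])
wh=mask(im,(0,0,90),(180,80,255)); ax=[]
for r in(212,218,224,230,265,270):
    z=np.flatnonzero(wh[r]==0); L=z[z<330].max()+.5; Rr=z[z>330].min()-.5
    o,D=rays('wrist',[[L,r],[Rr,r]],s); D/=np.linalg.norm(D,axis=1)[:,None]; m=D.sum(0)
    ax.append((o+m*(62-o[2])/m[2])[:2]); print(r,L,Rr,ax[-1])
ax=np.array(ax); vx,vy,x0,y0=cv2.fitLine(ax.astype(np.float32),2,0,.01,.01).ravel()
yaw=np.arctan2(vy,vx) ; yaw=yaw if vy>0 else yaw+np.pi; print('yaw jar',np.rad2deg(yaw))
d=np.array([np.cos(yaw),np.sin(yaw)]);p0=np.array([x0,y0])
for r,off in((188,15.5),(242.7,-32.5)):
    P=onz('wrist',[330,r],93,s)[0]; t=(P[:2]-p0)@d; print('centre',p0+d*(t-off))
m=mask(im,(105,120,30),(130,255,255));m[:,:240]=0;m[:,410:]=0;m[330:]=0
for z in(0,20,44):
    for r in(200,290):
        c=np.flatnonzero(m[r]);P=onz('wrist',[[c.min(),r],[c.max(),r]],z,s);print(z,P[:,:2].mean(0),np.linalg.norm(P[1]-P[0]))
E
```

```text
212 288.5 365.5 [458.076 330.878]
218 288.5 365.5 [462.437 326.849]
224 289.5 366.5 [467.246 323.501]
230 288.5 367.5 [471.421 319.635]
265 288.5 371.5 [495.295 299.604]
270 288.5 370.5 [498.118 296.473]
yaw jar 139.61087
centre [469.59  321.127]
centre [469.102 321.542]
0 [413.316 368.378] 112.6482618376137
0 [491.975 303.443] 113.65531208936348
20 [424.186 358.307] 105.44341455412959
20 [497.814 297.526] 106.38605508350722
44 [437.23  346.223] 96.79759781394861
44 [504.821 290.425] 97.66294667647979
```

```bash
cat >> h.py <<'E'
YAW=np.deg2rad(139.8); C=np.array([469.3,321.3,62.]); DJ,LJ=dirs(YAW)
G=C-16*DJ+5*Z; QG=slant(YAW,-1)
def st(tag,avg=1):
    F=[];
    for _ in range(avg): F.append(env.read_state()['force']); avg>1 and env.hold(.05)
    s=env.read_state(); print(tag,round(s['time_s'],2),s['tool_pos'],'F',np.mean(F,0),'T',s['wrist_torque'],'w',round(s['width'],1),'g',round(s['grip_force'],1)); return np.mean(F,0)
E
python3 - <<'E'
from h import *
env.move_l(tcp(G,QG,180),QG,rate=100)
f0=st('pre',4)
print(env.move_l(tcp(G,QG),f_stop=8,rate=100)); st('at')
if np.linalg.norm(env.read_state()['tool_pos']-tcp(G,QG))<4:
    set_gripper(50); st('closed')
    cv2.imwrite('pics/w2.png',viewer.camera('wrist'))
    np.save('grip.npy',env.read_state()['tool_pos'])
    env.move_l(tcp(G+130*Z,QG),rate=120); env.hold(.3); f=st('lift',4); print('kg',(f0-f)[2]/9.81)
    cv2.imwrite('pics/w3.png',viewer.camera('wrist'))
E
```

```text
pre 2.66 [578.737 228.613 194.471] F [ 0.309 -0.185  0.456] T [-0.179 -0.177 -0.071] w 75.8 g 0.0
False
at 4.0 [515.093 283.001 110.576] F [-0.261 -0.394 -0.537] T [-0.175 -0.243 -0.003] w 76.0 g 0.0
closed 4.39 [515.135 283.222 110.502] F [3.064 0.636 2.434] T [-0.041 -0.341 -0.202] w 61.0 g 29.9
lift 6.17 [514.494 283.119 240.08 ] F [-0.31   0.068 -6.776] T [-0.761 -0.892 -0.034] w 60.9 g 29.9
kg 0.7371914279444785
```

View pics/w3.png

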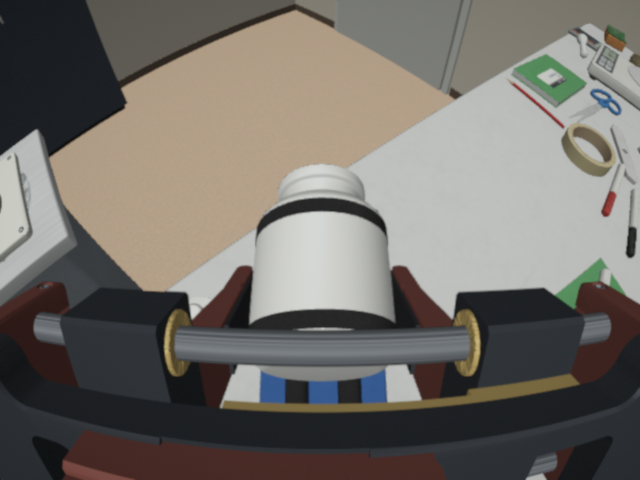

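The jar is held square and centred, with its mouth at (320,180). The felt weight is about 0.74 kg, which means 4–5 rods. Next I'll carry it over the sieve and turn it.

```bash
cat >> h.py <<'E'
S=np.array([454.6,5.1,0])
QS=slant(YAW,1); GS=S-5*DJ+174*Z      # mouth ~112 mm up
F0=.3
def shake(u,n,A=30,rate=300):
    p=tcp(GS,QS)
    for k in range(n): env.move_l(p+A*u,rate=rate); env.move_l(p-A*u,rate=rate)
    env.move_l(p,rate=rate)
def weigh(tag): env.hold(.35); f=st(tag,4); print('kg',(F0-f[2])/9.81); return (F0-f[2])/9.81
E
python3 - <<'E'
from h import *
env.move_l(tcp(G+140*Z+(S-G)*[1,1,0],QG),rate=250)
env.move_l(tcp(GS,QG),rate=150)
weigh('over')
env.reach(tcp(GS,QS),QS); print(env.read_state()['qpos'])
weigh('turned')
shake(LJ,3); weigh('s1')
cv2.imwrite('pics/s1.png',viewer.camera('scene')[150:450,200:500])
E
```

```text
over 8.53 [491.399 -26.021 217.31 ] F [ 0.006  0.026 -6.978] T [-0.765 -0.969 -0.007] w 60.8 g 29.9
kg 0.7419267978784787
[-0.228  0.626  1.702  0.328  1.543  1.908]
turned 11.72 [491.366 -25.963 217.138] F [-0.166 -0.106 -5.981] T [-0.663 -0.699 -0.025] w 60.8 g 29.9
kg 0.6402648948177638
s1 14.53 [491.421 -25.819 217.123] F [-0.001  0.306 -4.432] T [-0.615 -0.503  0.069] w 60.7 g 29.9
kg 0.48240667757031075
```

View pics/s1.png

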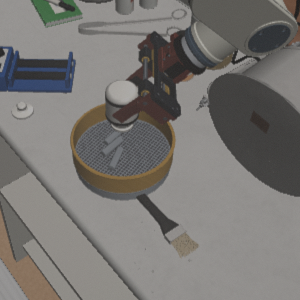

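Picture: the jar is mouth-down over the sieve with clearance, and about 3 rods lie on the mesh near (112,148). The weight is 0.48 kg, so about one rod is left. I'll keep shaking, now across.

```bash
python3 - <<'E'
from h import *
k=weigh('a')
for i in range(3):
    shake(DJ,3); k=weigh(f'd{i}')
    if k<.435: break
    shake(LJ,3); k=weigh(f'l{i}')
    if k<.435: break
cv2.imwrite('pics/s2.png',cv2.resize(viewer.camera('scene')[230:350,250:400],(750,600),interpolation=cv2.INTER_CUBIC))
E
```

```text
a 15.12 [491.373 -25.984 217.147] F [ 0.338 -0.096 -4.736] T [-0.517 -0.538  0.045] w 60.5 g 29.9
kg 0.5133124423916265
d0 17.93 [491.448 -26.063 217.097] F [-0.365  0.304 -4.656] T [-0.6   -0.504 -0.009] w 60.7 g 29.9
kg 0.5051660419032116
l0 20.73 [491.427 -25.816 217.119] F [-0.212  0.354 -4.88 ] T [-0.521 -0.541 -0.03 ] w 60.8 g 29.9
kg 0.5280678311850346
d1 23.52 [491.47  -26.058 217.115] F [-0.471 -0.014 -4.433] T [-0.481 -0.557  0.001] w 60.3 g 29.9
kg 0.4824933047460887
l1 26.32 [491.411 -25.831 217.107] F [ 0.02   0.212 -4.445] T [-0.528 -0.581  0.05 ] w 60.3 g 29.9
kg 0.48366047629600967
d2 29.12 [491.445 -26.059 217.081] F [ 0.064  0.034 -4.367] T [-0.502 -0.492  0.042] w 60.6 g 29.9
kg 0.4757063387498969
l2 31.93 [491.422 -25.845 217.125] F [-0.127  0.388 -4.387] T [-0.539 -0.551  0.029] w 61.1 g 29.9
kg 0.4777502746106054
```

View pics/s2.png

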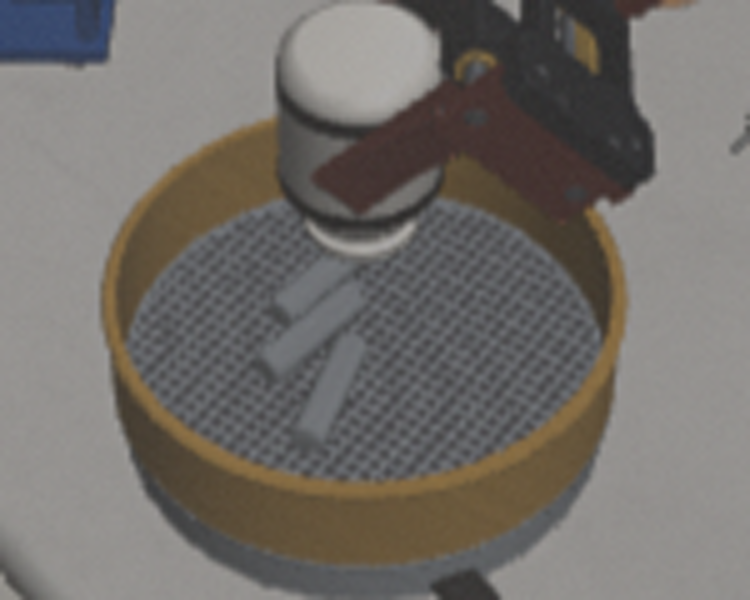

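Three rods lie in the sieve at about (310,290), (315,330) and (330,390). The weight stays near 0.48 kg, so one rod is still inside. I'll shake more briskly, then tip it back up and over.

```bash
python3 - <<'E'
from h import *
def rnd():
    shake(LJ,2,30,450); shake(DJ,2,30,450)
k=1
for i in range(3):
    if i:
        env.reach(tcp(GS,QG),QG); env.reach(tcp(GS,QS),QS)
    rnd(); k=weigh(f'r{i}')
    if k<.435 or env.read_state()['time_s']>46: break
s=env.read_state()
cv2.imwrite('pics/s3.png',cv2.resize(viewer.camera('scene')[230:350,250:400],(750,600),interpolation=cv2.INTER_CUBIC))
E
```

```text
r0 35.23 [491.454 -26.063 217.11 ] F [-0.694 -0.037 -4.253] T [-0.524 -0.536  0.011] w 61.2 g 29.9
kg 0.4640875296373352
r1 43.77 [491.459 -26.065 217.107] F [ 0.332  0.013 -4.099] T [-0.48  -0.49  -0.043] w 60.7 g 29.9
kg 0.4484513709663007
r2 52.33 [491.446 -26.066 217.088] F [ 0.017  0.058 -3.8  ] T [-0.44  -0.476 -0.009] w 60.8 g 29.9
kg 0.41792503288117044
```

View pics/s3.png

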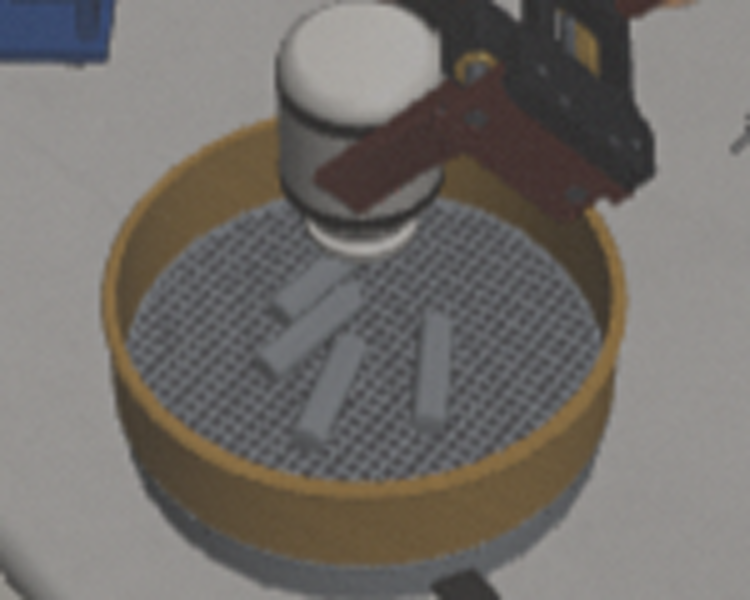

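A fourth rod now lies at (433,370), and the weight is down to about 0.40 kg. I'll do one confirming shake and a longer weighing. If that is steady I'll go back above the mill and check for slip in the hand.

```bash
python3 - <<'E'
from h import *
shake(LJ,1,30,450); shake(DJ,1,30,450); env.hold(.3)
f=st('conf',12); kg=-f[2]/9.81; print('kg zero0',kg)
if kg<.43:
    env.move_l(tcp(GS+40*Z,QS),rate=150)
    env.reach(tcp(G+130*Z,QG),QG); st('above')
    im=viewer.camera('wrist'); cv2.imwrite('pics/w4.png',im)
    a=cv2.imread('pics/w3.png')
    cv2.imwrite('pics/cmp.png',np.hstack([a[140:400,220:420],im[140:400,220:420]]))
    for i in(a,im):
        g=cv2.cvtColor(i,cv2.COLOR_BGR2GRAY)
        for c in(290,320,350): k=np.flatnonzero(g[190:335,c]<70)+190; print(c,k)
E
```

```text
conf 54.84 [491.374 -25.97  217.128] F [-0.037  0.01  -3.987] T [-0.468 -0.507  0.01 ] w 60.8 g 29.9
kg zero0 0.40644373018859
above 57.64 [514.474 282.869 239.959] F [ 0.99  -0.285 -4.754] T [-0.499 -0.613  0.037] w 61.0 g 29.9
290 [203 204 205 206 207 208 209 210 211 212 213 312 313 314 315 316 317 318
 319 320 321 322 323 324 325 326 327 328 329 330 331 332]
320 [199 200 201 202 203 204 205 206 207 208 209 210 310 311 312 313 314 315
 316 317 318 319 320 321 322 323 324 325 326 332]
350 [202 203 204 205 206 207 208 209 210 211 212 213 311 312 313 314 315 316
 317 318 319 320 321 322 323 324 325 326 327 331 332]
290 [203 204 205 206 207 208 209 210 211 212 213 312 313 314 315 316 317 318
 319 320 321 322 323 324 325 326 327 328 329 330 331 332]
320 [199 200 201 202 203 204 205 206 207 208 209 310 311 312 313 314 315 316
 317 318 319 320 321 322 323 324 325 326 332]
350 [202 203 204 205 206 207 208 209 210 211 212 213 311 312 313 314 315 316
 317 318 319 320 321 322 323 324 325 326 327 331 332]
```

View pics/cmp.png

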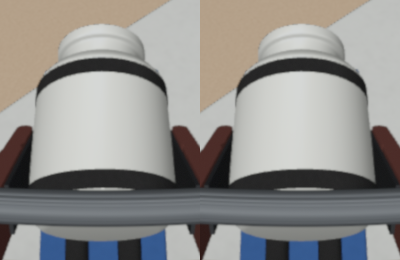

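The two halves match to the pixel, so there was no slip. The jar weighs 0.406 kg, so it's empty. Lowering it to the pose it was gripped at.

```bash
python3 - <<'E'
from h import *
env.move_l(tcp(G+15*Z,QG),rate=130)
print(env.move_l(tcp(G,QG),rate=30,f_stop=10)); st('down')
set_gripper(76); env.hold(.2); st('open')
env.move_l(tcp(G,QG,190),rate=120); st('away'); env.hold(.3)
cv2.imwrite('pics/w5.png',viewer.camera('wrist')); cv2.imwrite('pics/top5.png',viewer.camera('top')); 
E
python3 - <<'E'
import cv2,numpy as np
a=cv2.imread('pics/w5.png');b=cv2.imread('pics/top5.png')[230:380,130:480]
o=np.vstack([cv2.resize(a[100:340,160:480],(400,300)),cv2.resize(b,(400,171))]);cv2.imwrite('pics/f.png',o)
E
```

```text
False
down 59.38 [514.847 283.487 110.484] F [2.029 1.774 0.977] T [ 0.08  -0.387 -0.386] w 60.6 g 29.9
open 60.04 [514.416 283.115 110.13 ] F [0.103 0.391 0.013] T [-0.196 -0.233 -0.004] w 76.0 g 0.0
away 61.27 [583.467 224.454 200.731] F [-0.038  0.651  0.11 ] T [-0.194 -0.192 -0.025] w 75.7 g 0.0
```

View pics/f.png

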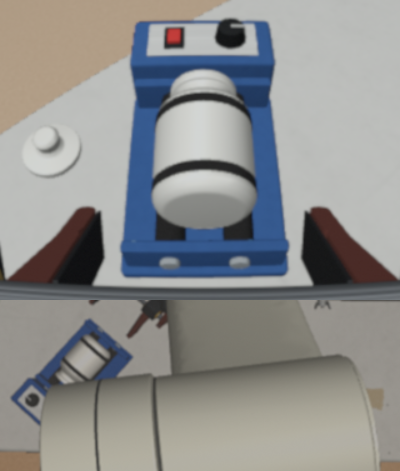

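The jar lies on both rollers with its mouth to the box, the lid is undisturbed, and the gripper is clear. Handing in.

```bash
python3 -c "
from station import workorder
print(workorder.sign_off())"
```

```text
the job is handed in; nothing more can be done
None
```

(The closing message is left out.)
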